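# Find the rind brush in the sliding-lid boxes

## Task

The small white rind brush with the black handle is shut away in one of the two wooden boxes with brass knobs. Slide the lids open, one box after the other, until you find it, then lift it out and set it down, without dropping it, standing upright on its bristles in the middle of the blue tray.

Things in the scene. Friction and masses are not known exactly. Their poses are not given: they have to be found in the camera images.
- knob_a (a point): Brass knob, 24 mm across, 34 mm tall, in the middle of the sliding lid of wooden box A. Point: on its axis, 22 mm above the flat lid, 112 mm above the bench; over the box's centre while shut. The lid slides only along this point's -x (towards the robot), level, from shut to a stop at 95 mm; friction about 2 N, stays where left. Open, it uncovers the box's +x part. Site z is up; the knob (point) moves with the lid.
- knob_b (a point): The same knob on box B, which looks just like box A; same point, axes and slide. Both boxes are fixed to the bench: 130 mm along the point's x, 116 mm along its y, rim 82 mm high, lid top 90 mm high, walls 8 mm, floor 6 mm thick. Both lids are shut at the start. One box holds the brush, the other a small amber jar.
- brush_center (a point): The wanted brush, upright in one box, within 20 mm of the box's centre, towards its +x side. 72 mm tall: cream bristles 46 mm across, 10 high; white disc 50 mm across, 6 thick; round upright black handle 20 mm across, 56 tall. Point: on its axis half-way up, 36 mm above its underside (on the handle, 20 mm above the disc); z up the handle. 70 to 120 g. The green brush on the bench is not it.
- tray: Shallow square blue tray fixed to the bench, 140 x 140 mm, rim 14 mm high and 4 mm thick, floor 4 mm thick. Origin at the centre of its underside, at bench height; z up, x and y along its sides.

How it is judged:
By the outcome, as a careful person would: the job done as asked, in the order asked, and still so for the second after the job is handed in, with the robot touching nothing.
It also fails if it takes over 61 s, if anything falls off the work surface, if the arm or the gripper's body presses on something with over 40 N, if the wrist force passes 120 N, or if a joint passes its speed limit or range.

## Robot

A 6-joint arm with a two-finger parallel gripper is mounted at the origin on the work surface. World frame = base frame: x ahead of the robot, y to its left, z up, the work surface at z = 0. Lengths are in m, angles in rad, forces in N, time in s.
With the tool pointing down it reaches from about 0.275 to 1 m from the base axis. Payload 8.4 kg.
Tool frame: the origin (TCP) lies on the centre line of the jaws, within the pads' length; the fingertips stand 17 mm ahead of it and the grasp point (between the pads) lies 2 mm behind it (bot.tcp_to_tips is the y of the fingertips in the tool frame, in m); y points along the fingers, z is the direction in which the jaws open and shut, and the axes are right-handed (so a half turn about y gives the same grasp; the last joint's range is limited). The gripper opens to 85 mm and grips with 20 to 120 N. Pads are 22 mm wide; open, the fingers measure 114 mm over their backs; the gripper's body (76 mm by 85 mm) begins 54 mm behind the grasp point. The pads swing forward as they close: fully open they stand 13 mm farther back than shut.
Start: joints at [-1.138, 0.353, 1.633, -0, 1.155, -0.002], TCP at [0.263, -0.567, 0.248] pointing down, gripper open.
Joint ranges: [-2.63, 2.63], [-0.92, 2.1], [0.06, 2.66], [-1.3, 4.44], [0, 2.69], [-3.02, 3.02]. Speed limits (rad/s): [2.22, 2.22, 2.79, 3.14, 3.14, 3.14].

## Interface

Orientations are given as a unit quaternion [x, y, z, w].
In Python, from workcell import bot, hand, kinematics, get_obs, vision, hand_in gives the robot as it stands. The module is installed in compiled form; this text tells all that it offers. Calls block until the motion is done:
- bot.reach(position, orientation): joint-space move of the TCP to a pose.
- bot.servo_line(position, ori=None, velocity=0.15): straight line of the TCP; ori=None keeps the orientation; velocity is the mean speed in m/s.
- bot.goto_joints(angles): joint-space move.
- hand.move_gripper(opening, strength=None): finger opening in m; strength is the grip in N (None keeps the last); returns when the fingers have stopped.
- bot.dwell(seconds).
- kinematics.solve_ik(position, orientation): joint angles nearest the present ones, or None.
- get_obs(): the state.
- vision.read_camera(name): name is "scene" or "side" or "wrist"; returns a dict with "frame" (384x512x3 uint8, red, green, blue), "intrinsics" (3x3 intrinsics, pixels), "view" (4x4, takes a point from world to camera coordinates). Camera axes: x right, y down, z forward; pixel columns grow to the right and rows downward; lengths in m; the calibration is good to about 2 mm. A picture is of the moment at which its call begins. There is no depth.
A pose or a line that the arm cannot do raises bot.IKError and nothing moves.
- hand_in(): hands the job in, once; it reports no verdict.
The state is a dict: "time_s": time; "joint_pos": joint angles; "joint_vel": joint speeds; "joint_efforts": joint torques, N m; "position": TCP position; "orientation": TCP orientation; "wrist_force": force on the tool from outside, world axes, zero at the start; "ft_torque": the same for the moment, N m; "gripper_width": finger opening in m.
Only numpy, scipy, OpenCV 4.12 (cv2) and the standard library are available. Lean on these libraries where they do the work, as an engineer would, in place of code of your own. Each camera call takes 0.05 s, during which the arm holds its last target. There are 200 camera calls.

## Working session

There is one attempt and no reset: what is moved stays moved. The work goes in short steps, each a Python script; the robot and the scene stay as the last script left them, time stands still between calls to the robot, and variables do not carry over. Pictures are saved under pics/ and viewed, about 8 in all and at most 12, crops included, and the job is handed in when it is done.

```bash
mkdir -p pics; cat > h.py <<'E'
import numpy as np, cv2
from workcell import bot, hand, kinematics, get_obs, vision, hand_in
def snap(n, f=None):
    c=vision.read_camera(n)
    if f: cv2.imwrite('pics/'+f, c['frame'][:,:,::-1])
    return c
def ray(c,u,v):
    V=np.array(c['view']);K=np.array(c['intrinsics'])
    R=V[:3,:3];o=-R.T@V[:3,3];d=R.T@np.linalg.inv(K)@[u,v,1];return o,d/np.linalg.norm(d)
def plane(c,u,v,z):
    o,d=ray(c,u,v);return o+d*(z-o[2])/d[2]
def proj(c,p):
    V=np.array(c['view']);q=np.array(c['intrinsics'])@(V[:3,:3]@p+V[:3,3]);return q[:2]/q[2]
def tri(*rs):
    A=np.zeros((3,3));b=np.zeros(3)
    for o,d in rs:
        P=np.eye(3)-np.outer(d,d);A+=P;b+=P@o
    p=np.linalg.solve(A,b);return p,[np.linalg.norm((np.eye(3)-np.outer(d,d))@(p-o)) for o,d in rs]
E
python3 - <<'E'
from h import *
ims=[]
for n in ("scene","side","wrist"):
    c=snap(n,n+'0.png'); ims.append(c['frame']); o,d=ray(c,256,192); print(n,o.round(3),d.round(3))
np.savez('c0.npz')
cv2.imwrite('pics/two0.png',np.vstack([cv2.resize(i,(400,300)) for i in ims[:2]])[:,:,::-1])
s=get_obs();print(s['position'],s['orientation'],s['time_s'],bot.tcp_to_tips)
E
```

```text
scene [ 1.153 -0.073  0.795] [-0.682  0.094 -0.725]
side [0.23  0.839 0.789] [ 0.259 -0.754 -0.603]
wrist [ 0.332 -0.535  0.373] [-0.274 -0.134 -0.952]
[ 0.26313095 -0.5665315   0.24773035] [-0.15260223  0.69083265 -0.69009     0.15244212] 0.15 0.017
```

View pics/scene0.png

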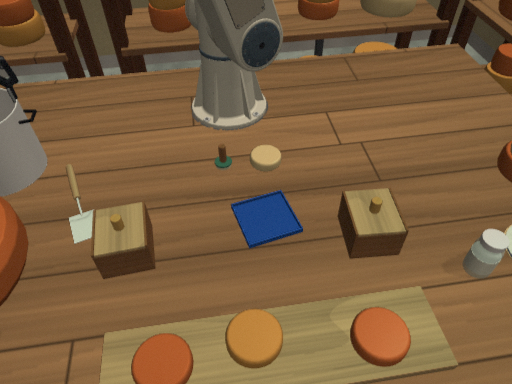

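View pics/side0.png

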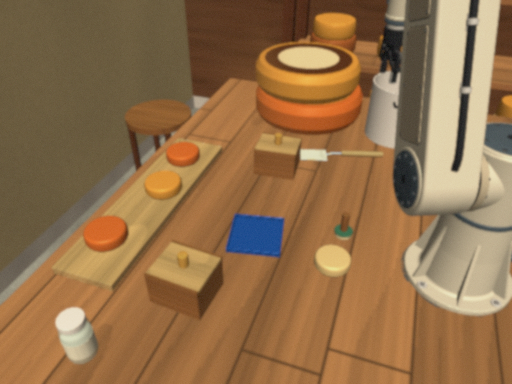

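The scene view shows the tray at about (266,218), the boxes' knobs at (116,222) and (376,206), and the green decoy brush at (223,158). The side view shows the knobs at (278,138) and (183,260), and the tray at (256,235). Next I'll measure from masks.

```bash
python3 - <<'E'
from h import *
C={n:snap(n) for n in("scene","side")}
seeds={"scene":[(116,222),(376,206)],"side":[(278,138),(183,260)]}
tiles=[]
for n,c in C.items():
    f=c['frame'];hsv=cv2.cvtColor(f,cv2.COLOR_RGB2HSV)
    m=cv2.inRange(hsv,(105,150,60),(130,255,255))
    k,l,st,ce=cv2.connectedComponentsWithStats(m);i=1+st[1:,4].argmax()
    cn=max(cv2.findContours((l==i).astype(np.uint8),0,1)[0],key=cv2.contourArea)
    q=cv2.approxPolyDP(cn,0.04*cv2.arcLength(cn,True),True)[:,0]
    P=np.array([plane(c,*p,0.014) for p in q]);print(n,'tray',q.tolist(),P[:,:2].round(3).tolist(),P.mean(0).round(4))
    for s in seeds[n]:
        x,y=s;print(' hsv knob',hsv[y,x],'lid',hsv[y+12,x+15] if n=='scene' else hsv[y+6,x+12])
        cr=f[y-45:y+65,x-50:x+50];tiles.append(cv2.resize(cr,(400,440),interpolation=cv2.INTER_CUBIC))
T=np.vstack([np.hstack(tiles[:2]),np.hstack(tiles[2:])]);T=cv2.resize(T,(545,600));cv2.imwrite('pics/t1.png',T[:,:,::-1])
E
```

```text
scene tray [[281, 191], [232, 204], [250, 247], [302, 230]] [[0.425, 0.094], [0.45, -0.039], [0.591, -0.013], [0.562, 0.118]] [0.5071 0.04   0.014 ]
 hsv knob [ 17 153 107] lid [ 21 116 161]
 hsv knob [ 17 155  94] lid [ 22 115 169]
side tray [[235, 216], [227, 250], [278, 255], [281, 219]] [[0.581, -0.004], [0.551, 0.127], [0.424, 0.1], [0.456, -0.035]] [0.5032 0.0468 0.014 ]
 hsv knob [ 17 168 178] lid [ 18 131 177]
 hsv knob [ 18 174 174] lid [ 19 130 179]
```

View pics/t1.png

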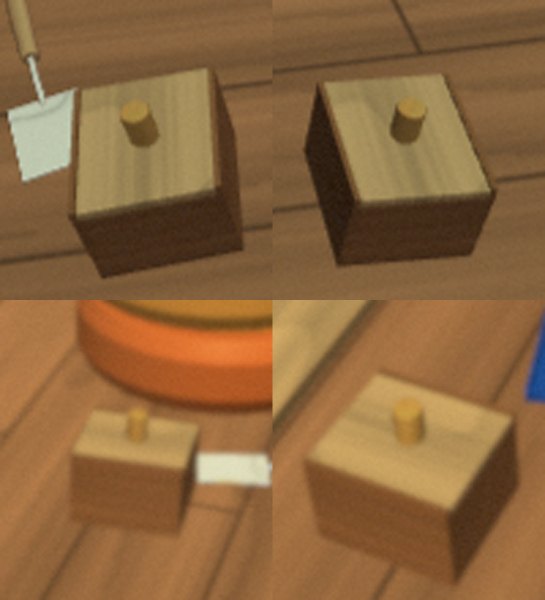

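The crops show clean lid quads and both knobs in both views. I'll triangulate the knobs and cast the lid corners to get the yaws.

```bash
python3 - <<'E'
from h import *
a=snap("scene");b=snap("side")
for nm,top,base,cor in (("L",((115.5,216.3),(278.6,133.4)),((119.6,227.6),(278.3,143.3)),[(95.4,209.3),(143.8,202.3),(145.6,246.7),(93.5,256.3)]),
 ("R",((376.8,198.4),(182,253.2)),((374.3,211.6),(183.5,266.4)),[(342.7,190.4),(390,188.5),(406.6,230.7),(357,234.4)])):
    for w in(top,base):
        p,e=tri(ray(a,*w[0]),ray(b,*w[1]));print(nm,p.round(4),np.round(e,4))
    # lid corners at 0.09: order far-left, far-right, near-right, near-left
    P=np.array([plane(a,*c,0.09)[:2] for c in cor]);print(P.round(4).tolist(),'centre',P.mean(0).round(4))
    for i in range(4):
        d=P[(i+1)%4]-P[i];print('  side',np.linalg.norm(d).round(4),np.degrees(np.arctan2(d[1],d[0])).round(1))
for n,c,t in (("scene",a,None),("side",b,None)): print(n,[proj(c,np.array([.505,.0434,z])).round(1).tolist() for z in (0,.014)])
# tray corner heights from two views
for s,d in (((281,191),(281,219)),((232,204),(235,216)),((250,247),(227,250)),((302,230),(278,255))): pass
for s,d in (((281,191),(278,255)),((232,204),(281,219)),((250,247),(235,216)),((302,230),(227,250))):
    p,e=tri(ray(a,*s),ray(b,*d));print('tray',p.round(4),np.round(e,4))
E
```

```text
L [ 0.5466 -0.2948  0.1286] [0.0005 0.0005]
L [ 0.5471 -0.296   0.0916] [0.0012 0.0012]
[[0.4828, -0.3548], [0.4792, -0.245], [0.6091, -0.2371], [0.6164, -0.3441]] centre [ 0.5469 -0.2953]
  side 0.1098 91.9
  side 0.1302 3.5
  side 0.1072 -86.1
  side 0.134 -175.4
R [0.5905 0.273  0.1289] [0.0012 0.0012]
R [0.5922 0.274  0.0874] [0.0002 0.0002]
[[0.5186, 0.2221], [0.5311, 0.3345], [0.6582, 0.3228], [0.6504, 0.2139]] centre [0.5896 0.2733]
  side 0.1132 83.6
  side 0.1276 -5.3
  side 0.1092 -94.1
  side 0.1321 176.4
scene [[267.4, 219.8], [267.4, 216.2]]
side [[255.0, 237.0], [255.1, 233.2]]
tray [0.424  0.0951 0.0106] [0.0016 0.0016]
tray [ 0.4546 -0.0374  0.0155] [0.0031 0.0031]
tray [ 0.585  -0.0125  0.006 ] [0.0005 0.0005]
tray [0.5551 0.1201 0.006 ] [0.0006 0.0006]
```

Both knobs are located, with heights agreeing with the text to 5 mm. Box L is at about (0.547,-0.2955) with yaw +3.5°, box R at about (0.591,0.2735) with yaw -5°, and the tray at about (0.505,0.043). I'll open L first because it's nearest.

```bash
cat >> h.py <<'E'
from scipy.spatial.transform import Rotation as Rn
def quat(jaw_deg):
    """tool down; jaws (tool z) along horizontal angle jaw_deg; nearest half turn by IK"""
    a=np.radians(jaw_deg);z=np.array([np.cos(a),np.sin(a),0]);y=np.array([0,0,-1.]);return Rn.from_matrix(np.c_[np.cross(y,z),y,z]).as_quat()
def show(t):
    s=get_obs();print(t,'t%.1f'%s['time_s'],np.round(s['position'],4),'F',np.round(s['wrist_force'],1),'w%.4f'%s['gripper_width'],flush=True)
def open_lid(kx,ky,yaw,q):
    x=np.array([np.cos(np.radians(yaw)),np.sin(np.radians(yaw)),0]);k=np.array([kx,ky,0])
    bot.reach(k+[0,0,.20],q);hand.move_gripper(.05,20);bot.servo_line(k+[0,0,.117],velocity=.12);show('at knob')
    hand.move_gripper(0.015,20);show('grip')
    bot.servo_line(k-.095*x+[0,0,.117],velocity=.08);show('slid')
    hand.move_gripper(.05);bot.servo_line(k-.095*x+[0,0,.25],velocity=.2);show('up')
E
python3 - <<'E'
from h import *
s=get_obs();c=snap("wrist");R=Rn.from_quat(s['orientation']).as_matrix();o,d=ray(c,256,192)
print('cam in tool',R.T@(o-s['position']),R.T@d, 'jaw',R[:,2])
for j in (93.5,-86.5):
    print(j,[np.round(kinematics.solve_ik(p,quat(j)),2) for p in ([.547,-.2955,.117],[.452,-.30,.117])])
j=min((93.5,-86.5),key=lambda j:np.abs(kinematics.solve_ik([.547,-.2955,.2],quat(j))[5]-s['joint_pos'][5]));print(j)
open_lid(.547,-.2955,3.5,quat(j))
a=snap("scene");w=snap("wrist")
cr=cv2.resize(a['frame'][160:300,40:210],(510,420),interpolation=cv2.INTER_CUBIC)
cv2.imwrite('pics/l1.png',np.hstack([cr[:,:400],cv2.resize(w['frame'],(400,300),interpolation=3)[0:300].repeat(1,0) if 0 else np.pad(cv2.resize(w['frame'],(400,300)),((0,120),(0,0),(0,0)))])[:,:,::-1])
E
```

```text
cam in tool [-0.0753836  -0.12503812  0.00033183] [0.30478905 0.95239469 0.00692798] jaw [ 4.21271434e-01 -9.06934541e-01 -3.42305802e-04]
93.5 [array([-0.5 ,  0.49,  1.74, -0.  ,  0.9 , -2.13]), array([-0.59,  0.39,  1.92, -0.  ,  0.83, -2.22])]
-86.5 [array([-0.5 ,  0.49,  1.74, -0.  ,  0.9 ,  1.01]), array([-0.59,  0.39,  1.92, -0.  ,  0.83,  0.92])]
-86.5
at knob t3.1 [ 0.5475 -0.2957  0.1176] F [-0.5 -0.3 -0.1] w0.0501
grip t3.5 [ 0.5478 -0.2978  0.1184] F [-1.4 -9.   1.5] w0.0234
slid t4.8 [ 0.4539 -0.3048  0.1184] F [ -0.3 -16.5  -4.7] w0.0229
up t6.0 [ 0.4516 -0.3008  0.249 ] F [ 0.8 -0.1 -1. ] w0.0500
```

View pics/l1.png

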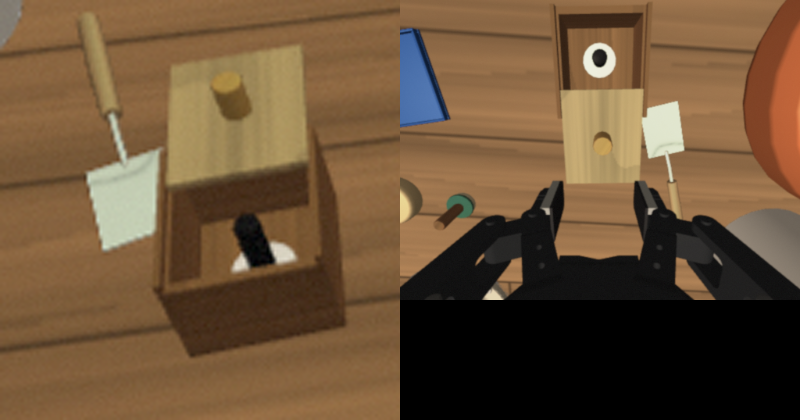

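The first box, L, holds the brush. The scene crop shows its black handle standing on the white disc. In the wrist frame the disc is at about (256,75). I'll measure it from two wrist positions.

```bash
python3 - <<'E'
from h import *
def disc(c,g):
    h=cv2.cvtColor(c['frame'],cv2.COLOR_RGB2HSV);m=cv2.inRange(h,(0,0,150),(180,60,255))
    cs=[k for k in cv2.findContours(m,0,1)[0] if cv2.contourArea(k)>150]
    k=min(cs,key=lambda k:np.linalg.norm(k[:,0].mean(0)-g));hl=cv2.convexHull(k);e=cv2.fitEllipse(hl)
    msk=np.zeros(m.shape,np.uint8);cv2.drawContours(msk,[cv2.convexHull(k)],-1,255,-1)
    d=((h[:,:,2]<60)&(msk>0));ys,xs=np.nonzero(d);return e,(xs.mean(),ys.mean(),len(xs))
w1=snap("wrist");e1,d1=disc(w1,proj(w1,np.array([.56,-.297,.022])))
bot.reach([.557,-.298,.25],get_obs()['orientation']);show('over')
w2=snap("wrist",'w2.png');e2,d2=disc(w2,proj(w2,np.array([.56,-.297,.022])))
print(e1,d1);print(e2,d2)
p,e=tri(ray(w1,*e1[0]),ray(w2,*e2[0]));print('disc',p,e)
for w,q in((w1,e1),(w2,e2)):print(plane(w,*q[0],.022))
for w,q in((w1,d1),(w2,d2)):print('dark@78',plane(w,*q[:2],.078),'@50',plane(w,*q[:2],.05))
# tray from wrist not visible; lid check
E
```

```text
over t6.7 [ 0.5571 -0.2975  0.2485] F [-1.  -1.1 -0.5] w0.0498
((254.8662872314453, 76.70248413085938), (41.93014144897461, 44.974609375), 0.9115439653396606) (np.float64(255.1164383561644), np.float64(73.72260273972603), 292)
((252.45285034179688, 164.32020568847656), (37.5777473449707, 38.0499382019043), 86.51512145996094) (np.float64(252.57543859649124), np.float64(171.09824561403508), 285)
disc [ 0.55591429 -0.29549801  0.01989369] [np.float64(2.2815142473106678e-05), np.float64(2.281514247307337e-05)]
[ 0.55574352 -0.29552902  0.022     ]
[ 0.55637373 -0.2954644   0.022     ]
dark@78 [ 0.55391327 -0.29582345  0.078     ] @50 [ 0.55645124 -0.29572149  0.05      ]
dark@78 [ 0.56111425 -0.29576616  0.078     ] @50 [ 0.55428696 -0.29596555  0.05      ]
```

View pics/w2.png

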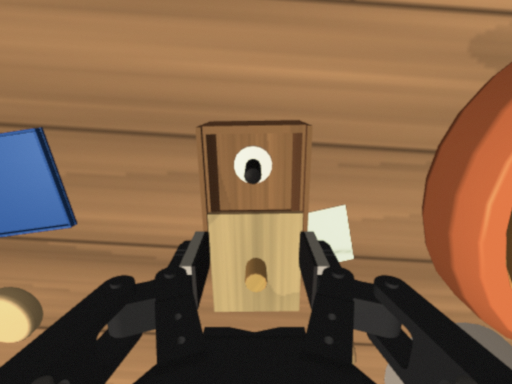

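The wrist view shows the brush disc at (252,164), clear of the walls. It triangulates to (0.556,-0.2955) at z=0.020, against 0.022 expected from the text. Next is the grasp and lift.

```bash
python3 - <<'E'
from h import *
q=quat(-86.5);p=np.array([.556,-.2955,0])
hand.move_gripper(.046,20)
bot.reach(p+[0,0,.17],q);show('above')
bot.servo_line(p+[0,0,.058],velocity=.08);show('down')
hand.move_gripper(.01,40);bot.dwell(.2);show('grip');print(get_obs()['position'][2])
bot.servo_line(p+[0,0,.25],velocity=.1);bot.dwell(.3);show('up')
a=snap("scene");w=snap("wrist");s=snap("side")
cv2.imwrite('pics/g1.png',np.hstack([cv2.resize(a['frame'][90:290,30:230],(400,400)),cv2.resize(s['frame'][20:220,180:380],(400,400))])[:,:,::-1])
E
```

```text
above t7.4 [ 0.5555 -0.2955  0.1702] F [0.6 0.1 1.2] w0.0462
down t8.9 [ 0.5564 -0.2957  0.0586] F [0.1 0.4 0.3] w0.0460
grip t9.5 [ 0.5562 -0.2956  0.0584] F [-0.3  0.7  6.1] w0.0186
0.058366693037094915
up t11.8 [ 0.556  -0.2955  0.2499] F [ 0.1  0.2 -1.3] w0.0191
```

View pics/g1.png

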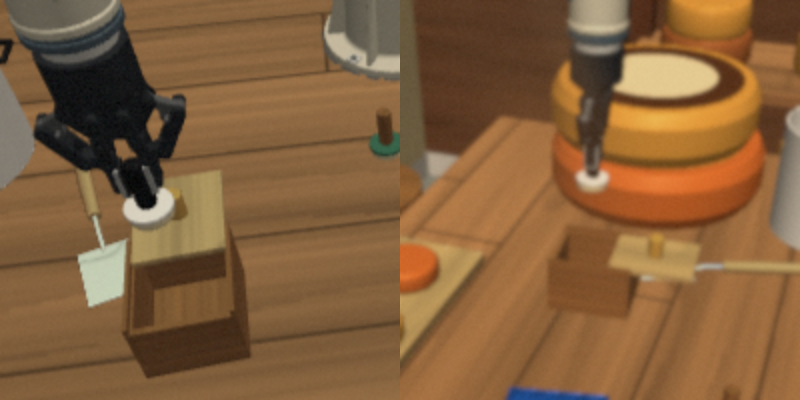

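The brush is held upright and the box is empty. I'll check where the disc sits in the grip and refine the tray centre with the wrist camera.

```bash
python3 - <<'E'
from h import *
a=snap("scene");s=snap("side")
print('disc',tri(ray(a,104,193),ray(s,276,110.5)))
bot.reach([.43,-.0,.25],quat(-86.5));show('tray view')
w=snap("wrist","tr.png")
for n,c in(("wrist",w),("scene",snap("scene")),("side",snap("side"))):
    m=cv2.inRange(cv2.cvtColor(c['frame'],cv2.COLOR_RGB2HSV),(105,150,60),(130,255,255))
    cn=max(cv2.findContours(m,0,1)[0],key=cv2.contourArea);q=cv2.approxPolyDP(cv2.convexHull(cn),0.04*cv2.arcLength(cn,True),True)[:,0]
    P=np.array([plane(c,*p,.014)[:2] for p in q]);print(n,q.tolist(),P.round(3).tolist(),P.mean(0).round(4))
E
```

```text
disc (array([ 0.55590142, -0.29401218,  0.20785016]), [np.float64(0.0020579756435030326), np.float64(0.0020579756435029333)])
tray view t13.3 [ 0.431  -0.0005  0.2503] F [ 0.4  0.3 -0.6] w0.0194
wrist [[274, 36], [286, 151], [185, 166], [160, 54]] [[0.582, -0.015], [0.45, -0.042], [0.422, 0.09], [0.555, 0.117]] [0.5021 0.0376]
scene [[281, 191], [302, 230], [250, 247], [232, 204]] [[0.425, 0.094], [0.562, 0.118], [0.591, -0.013], [0.45, -0.039]] [0.5071 0.04  ]
side [[235, 216], [281, 219], [278, 255], [227, 250]] [[0.581, -0.004], [0.456, -0.035], [0.424, 0.1], [0.551, 0.127]] [0.5032 0.0468]
```

View pics/tr.png

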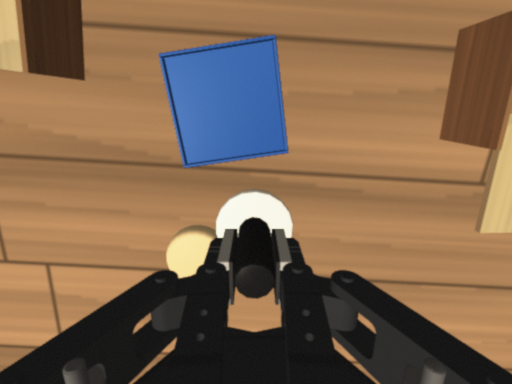

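The tray quad is clean in the wrist view. The three views average to a centre of (0.504,0.040), and the brush is held squarely. I'll lower it gently until it touches.

```bash
python3 - <<'E'
from h import *
q=quat(-86.5);p=np.array([.504,.040,0])
bot.reach(p+[0,0,.17],q);bot.servo_line(p+[0,0,.064],velocity=.08);bot.dwell(.3)
f0=get_obs()['wrist_force'][2];show('pre')
z=.064
while z>.0535:
    z-=.001;bot.servo_line(p+[0,0,z],velocity=.02);bot.dwell(.1);f=get_obs()['wrist_force'][2]-f0
    if f>1.0:break
show('contact z%.4f df%.2f'%(z,f))
hand.move_gripper(.03);bot.dwell(.2);hand.move_gripper(.05);show('released')
bot.servo_line(p+[0,0,.17],velocity=.1);show('clear')
bot.servo_line([.38,.0,.25],velocity=.2);bot.dwell(.5);show('away')
a=snap("scene");s=snap("side");w=snap("wrist")
cv2.imwrite('pics/f1.png',np.hstack([cv2.resize(a['frame'][140:260,210:330],(400,400)),cv2.resize(s['frame'][170:290,195:315],(400,400))])[:,:,::-1])
c=w;h=cv2.cvtColor(c['frame'],cv2.COLOR_RGB2HSV);m=cv2.inRange(h,(0,0,150),(180,60,255))
g=proj(c,np.array([.504,.04,.02]));k=min([k for k in cv2.findContours(m,0,1)[0] if cv2.contourArea(k)>150],key=lambda k:np.linalg.norm(k[:,0].mean(0)-g))
e=cv2.fitEllipse(cv2.convexHull(k));print(g,e,plane(c,*e[0],.02))
E
```

```text
pre t15.8 [0.5042 0.04   0.0642] F [ 0.2  0.4 -0.1] w0.0190
contact z0.0560 df6.00 t18.6 [0.5042 0.04   0.0563] F [-1.5 -0.   5.9] w0.0194
released t19.4 [0.504 0.04  0.056] F [-0.   0.9  1.1] w0.0502
clear t20.6 [0.5036 0.04   0.1694] F [ 0.2 -0.9  0.3] w0.0497
away t22.1 [0.3801 0.     0.2499] F [ 0.4 -0.1 -0.2] w0.0499
[225.72688547  57.2731427 ] ((226.1327667236328, 57.71522903442383), (42.641422271728516, 46.89609146118164), 172.03024291992188) [0.50356053 0.03951477 0.02      ]
```

View pics/f1.png

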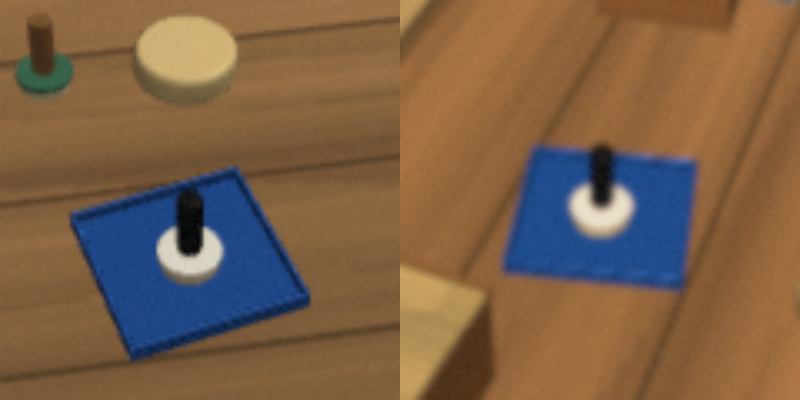

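The brush stands upright in the middle of the tray in both views, and the robot is clear, so I'm handing in.

```bash
python3 -c "
from h import *
hand_in()"
```

```text
the job is handed in; nothing more can be done
```

The brush is standing upright on its bristles in the middle of the blue tray, and I've handed the job in. It was in the first box I opened, the one on the robot's right, so I left the other box shut. I gripped the brush by its handle, lifted it out, lowered it in 1 mm steps until it touched (6 N), let go and backed off. It took about 22 s of the 61 s.

**Last checks:** The scene and side views show the brush upright and centred. The wrist camera puts its disc at (0.5036, 0.0395), within 1 mm of my tray-centre estimate of (0.504, 0.040).

**Disagreements:**
- **Tray centre:** the three cameras differed by up to 9 mm, so I used a rough average.
- **Heights:** the knob tops measured 5 mm too high. The disc in the box measured 2 mm too low, and 6 mm too low on a rough check while held.

The touch-down height matched the expected height to within 1 mm.

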